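Dry-run the weld seam of a J-shaped bracket

TASK

Make a dry run of the weld: with the fingers pointing straight down and nothing held, trace the outer edge of the J-shaped steel strip, passing the fingertips about one centimetre above each of its nine tack welds in turn, from the free end of the straight leg round to the tip of the curled end. Do not touch the workpiece or disturb the magnet, hammer and tin around it. Stop over the last tack weld and finish there, still pointing down at it without touching.

Things in the scene. Friction and masses are not known exactly. Their poses are not given: they have to be found in the camera images.
- work: Workpiece lying loose and flat on the bench at any yaw, 2.4 kg: dark steel base plate 230 x 180 x 6 mm, on it a bright steel strip 30 mm wide, 6 mm thick, bent like a J; nine tack welds (dark beads 19 x 11 mm, 36 mm apart along the edge) dot the strip's outer (convex) edge. Origin: centre of the plate's underside; z up, x along the 230 mm side, y along the 180 mm side.
- tack1 (a point): Top middle of the first tack weld (the one at the free end of the straight leg, where the dry run starts), at (-92, 60) mm in the plate's frame, 15 mm above the bench and 3 mm above the strip's upper face; z up, axes as the plate's. The edge runs straight to (20, 60) mm, then 150 degrees clockwise (from above) round (20, -10) mm at 70 mm radius.
- tack2 (a point): Top middle of the second tack weld (the next along the outer edge), at (-56, 60) mm in the plate's frame, 15 mm above the bench and 3 mm above the strip's upper face; z up, axes as the plate's.
- tack3 (a point): Top middle of the third tack weld (the next along the outer edge), at (-20, 60) mm in the plate's frame, 15 mm above the bench and 3 mm above the strip's upper face; z up, axes as the plate's.
- tack4 (a point): Top middle of the fourth tack weld (the next along the outer edge), at (16, 60) mm in the plate's frame, 15 mm above the bench and 3 mm above the strip's upper face; z up, axes as the plate's.
- tack5 (a point): Top middle of the fifth tack weld (the next along the outer edge), at (51, 53) mm in the plate's frame, 15 mm above the bench and 3 mm above the strip's upper face; z up, axes as the plate's.
- tack6 (a point): Top middle of the sixth tack weld (the next along the outer edge), at (78, 30) mm in the plate's frame, 15 mm above the bench and 3 mm above the strip's upper face; z up, axes as the plate's.
- tack7 (a point): Top middle of the seventh tack weld (the next along the outer edge), at (90, -3) mm in the plate's frame, 15 mm above the bench and 3 mm above the strip's upper face; z up, axes as the plate's.
- tack8 (a point): Top middle of the eighth tack weld (the next along the outer edge), at (84, -39) mm in the plate's frame, 15 mm above the bench and 3 mm above the strip's upper face; z up, axes as the plate's.
- tack9 (a point): Top middle of the ninth tack weld (the last one, at the tip of the curled end, where the dry run stops), at (62, -66) mm in the plate's frame, 15 mm above the bench and 3 mm above the strip's upper face; z up, axes as the plate's.
- magnet: Bystander: flat blue welding magnet, about 62 x 44 x 15 mm, lying on the base plate inside the J; its top is 21 mm above the bench. Origin: centre of its underside. Leave alone.
- hammer: Bystander: chipping hammer with a wooden handle, about 220 mm long and 140 mm across the head, lying on the bench to the robot's right, about 20 mm high. Origin: underside, mid-length. Leave alone.
- tin: Bystander: round tin of anti-spatter paste, 72 mm across and 70 mm high, standing on the bench to the robot's left. Origin: centre of its underside. Leave alone.

How it is judged (in metres and radians):
On the way, in this order (a step that is already met when the one before it is completed fails the run):
1. fingers close above tack weld 1 (horizontal distance between the grasp point and tack1 below 0.013 m and z of the grasp point in the frame of tack1 below 0.042 m), for 0.1 s.
2. fingers close above tack weld 2 (horizontal distance between the grasp point and tack2 below 0.013 m and z of the grasp point in the frame of tack2 below 0.042 m), for 0.1 s.
3. fingers close above tack weld 3 (horizontal distance between the grasp point and tack3 below 0.013 m and z of the grasp point in the frame of tack3 below 0.042 m), for 0.1 s.
4. fingers close above tack weld 4 (horizontal distance between the grasp point and tack4 below 0.013 m and z of the grasp point in the frame of tack4 below 0.042 m), for 0.1 s.
5. fingers close above tack weld 5 (horizontal distance between the grasp point and tack5 below 0.013 m and z of the grasp point in the frame of tack5 below 0.042 m), for 0.1 s.
6. fingers close above tack weld 6 (horizontal distance between the grasp point and tack6 below 0.013 m and z of the grasp point in the frame of tack6 below 0.042 m), for 0.1 s.
7. fingers close above tack weld 7 (horizontal distance between the grasp point and tack7 below 0.013 m and z of the grasp point in the frame of tack7 below 0.042 m), for 0.1 s.
8. fingers close above tack weld 8 (horizontal distance between the grasp point and tack8 below 0.013 m and z of the grasp point in the frame of tack8 below 0.042 m), for 0.1 s.
9. fingers stopped close above the last tack weld (horizontal distance between the grasp point and tack9 below 0.013 m and z of the grasp point in the frame of tack9 below 0.042 m), for 0.3 s.
At the end, for the whole second after the job is handed in: The point between the finger pads rests within 13 mm (from above) of the last tack weld and under 42 mm above its top (fingertips some 19 mm lower), after passing as close over tacks 1 to 8 in order; workpiece, magnet, hammer and tin within 8 mm of their starts (all of step 9 and distance of each of work, tack1, tack9, magnet, hammer, tin from where it was at the start of the episode below 0.008 m and angle between work's own z axis and vertical below 0.05 rad); the robot touches nothing.
It fails at once if the workpiece is touched (contact force between any of the fingers, the arm and work above 0.5 N).
It fails at once if the workpiece is shifted or lifted (distance of any of work, tack1, tack9 from where it was at the start of the episode above 0.008 m).
It fails at once if the magnet, hammer or tin is disturbed or lifted (distance of any of magnet, hammer, tin from where it was at the start of the episode above 0.008 m).
It also fails if it takes over 48 s, if anything falls off the work surface, if the arm or the gripper's body presses on something with over 40 N, if the wrist force passes 120 N, or if a joint passes its speed limit or range.

ROBOT

A 6-joint arm with a two-finger parallel gripper is mounted at the origin on the work surface. World frame = base frame: x ahead of the robot, y to its left, z up, the work surface at z = 0. Lengths are in m, angles in degrees, forces in N, time in s.
With the tool pointing down it reaches from about 0.25 to 0.725 m from the base axis. Payload 9.7 kg.
Tool frame: the origin (TCP) lies at the very end of the fingers, on their centre line; the grasp point (between the pads) lies 19 mm behind it; z points along the fingers, y is the line along which they close (so a half turn about z gives the same grasp; the last joint's range is limited). The gripper opens to 85 mm and grips with 20 to 120 N. Pads are 22 mm wide; open, the fingers measure 114 mm over their backs; the gripper's body (76 mm by 85 mm) begins 54 mm behind the grasp point. The pads swing forward as they close: fully open they stand 13 mm farther back than shut.
Start: joints at [76.604, 4.979, 10.078, 95.1, 0, 90], TCP at [0.127, 0.535, 0.207] pointing down, gripper open.
Joint ranges: [-179.16, 179.16], [-48.56, 103.87], [-65.8, 70.77], [-126.05, 130.52], [-82.76, 87.17], [-180, 180]. Speed limits (degrees/s): [127.2, 127.2, 147.25, 180, 180, 180].

INTERFACE

Orientations are given as [roll, pitch, yaw] about the fixed x, y, z axes, in that order (R = Rz(yaw) Ry(pitch) Rx(roll)).
In Python, from workcell import bot, viewer, finder gives the robot as it stands. The module is installed in compiled form; this text tells all that it offers.
- The arm moves only by the shell command python3 -m inch 'ROWS' [FORCE]. ROWS is JSON, a list that holds one entry, the list of rows, each a list of 7 numbers: the opening in per cent of the stroke, from 0 (shut) to 100 (fully open), then the shift along the tool's x, y, z in mm, then the turn, a rotation vector about the tool's x, y, z in degrees. In form: [[[grip, tx, ty, tz, ax, ay, az], ...]]. A call has 1 to 8 rows; each row shifts and turns the commanded pose from where the row before left it, along the tool's axes as they then stand; what a row does not reach is not made up. A row lasts 1/8 s, in which the tool goes at most 62.5 mm and 10.7 degrees, less where a joint would pass 70% of its speed; a pose out of reach is approached as far as the arm can. A call with a gripper value outside its range is refused whole. The fingers move at their own pace and stop on an object; FORCE is the grip in N (left out, the last holds). Time passes only in rows, so rows that do not move let the fingers close. It gives the time, the measured TCP pose, the force, the opening and the grip force at its end, in the units of the state.
- bot.get_obs(): the state, without advancing time (a new reading comes with each control period).
- viewer.camera(name): name is "scene" or "top"; returns a dict with "pixels" (480x640x3 uint8, red, green, blue), "vfov" (degrees; the focal length in pixels is half the picture's height over the tangent of half this angle, whatever the lens; pixels are square), "cx", "cy" (the principal point, pixels), "k1" (the pictures are not rectified: a ray, as slopes to the right and down, at radius r is drawn at 1 + k1 r^2 times it, then the intrinsics apply), "R" (3x3) and "t" (3): a world point X has camera coordinates R X + t. Camera axes: x right, y down, z forward; pixel columns grow to the right and rows downward; lengths in m; the calibration is good to about 2 mm. A picture is of the moment at which its call begins. There is no depth.
- bot.job_done(): hands the job in; it is judged then, once.
Trained networks look in the newest picture that a camera, given by its name, has taken for a name from the list of things; names that differ only in an ending like _2 or _b are one class to them, and where a whole thing is asked for, a point or a joint stands for the part that bears it (a point fixed in the world has none). Each returns a list of dicts, best first, with "conf" (0 to 1); they miss things now and then, are a little off and sometimes report something else, mostly with a low value. They report only what shows in the picture. A call takes as long as a camera call.
- finder.outline_of(camera, thing): "pixels" (480x640 bool, what is visible of it) and "extent" ([centre column, centre row, width, height] in pixels, round what is visible of it).
- finder.mark_of(camera, thing): "position" ([column, row] in pixels: a listed point, or the origin of a listed thing).
The state is a dict: "time": time; "q": joint angles; "qd": joint speeds; "joint_efforts": joint torques, N m; "ee_pos": TCP position; "tcp_rot": TCP orientation; "wrist_force": force on the tool from outside, world axes, zero at the start; "torque": the same for the moment, N m; "opening": finger opening in m; "grasp_force": force on a finger pad.
Only numpy, scipy, OpenCV 4.12 (cv2) and the standard library are available. Lean on these libraries where they do the work, as an engineer would, in place of code of your own. Each camera call takes 0.05 s, during which the arm holds its last target. There are 200 camera calls.

## Working session

There is one attempt and no reset: what is moved stays moved. The work goes in short steps, Python scripts to look and compute and a shell command to move; the robot and the scene stay as the last step left them, time stands still between calls to the robot, and variables do not carry over. Pictures are saved under pics/ and viewed, at most 10 in all, crops included, and the job is handed in when it is done.

```bash
mkdir -p pics; cat > h.py <<'E'
import numpy as np, cv2
from workcell import bot, viewer, finder
T=np.array([[-92,60],[-56,60],[-20,60],[16,60],[51,53],[78,30],[90,-3],[84,-39],[62,-66]])/1000.
def K(c):
    f=240/np.tan(np.radians(c["vfov"]/2)); return np.array([[f,0,c["cx"]],[0,f,c["cy"]],[0,0,1]])
def proj(c,P):
    P=np.atleast_2d(P)@np.array(c["R"]).T+np.array(c["t"]); s=P[:,:2]/P[:,2:]
    s=s*(1+c["k1"]*(s**2).sum(1,keepdims=True)); k=K(c); return s*k[0,0]+k[:2,2]
def ray(c,uv,z):
    s=cv2.undistortPoints(np.array([[uv]],float),K(c),np.array([c["k1"],0,0,0.]))[0,0]
    R=np.array(c["R"]);d=R.T@np.array([*s,1]);o=-R.T@np.array(c["t"]);return o+d*(z-o[2])/d[2]
E
python3 - <<'E'
from h import *
o=bot.get_obs();print(o["time"],o["ee_pos"],o["tcp_rot"],o["opening"])
for n in("top","scene"):
    c=viewer.camera(n);cv2.imwrite(f"pics/{n}0.png",c["pixels"][:,:,::-1])
    print(n,c["vfov"],c["k1"],-np.array(c["R"]).T@np.array(c["t"]))
    for i in range(1,10):
        for m in finder.mark_of(n,f"tack{i}")[:2]:
            print(i,np.round(m["position"],1),round(m["conf"],2),np.round(ray(c,m["position"],.015)[:2],4))
    for t,z in(("work",0),("magnet",.006),("hammer",0),("tin",0)):
        for m in finder.mark_of(n,t)[:1]: print(t,np.round(m["position"]),round(m["conf"],2),np.round(ray(c,m["position"],z)[:2],3))
E
```

```text
0.0 [0.12735925 0.53477025 0.2067712 ] [-1.79922757e+02 -1.80459494e-04  1.66604614e+02] 0.08570394695098997
top 45.280541396347374 -0.10919068284723768 [0.50844098 0.01533892 1.31047681]
1 [288.7 219.4] 0.91 [0.5845 0.0759]
1 [323.9 186.2] 0.88 [ 0.6599 -0.0033]
2 [288.7 219.4] 0.91 [0.5845 0.0759]
2 [323.9 186.2] 0.88 [ 0.6599 -0.0033]
3 [288.7 219.4] 0.91 [0.5845 0.0759]
3 [323.9 186.2] 0.88 [ 0.6599 -0.0033]
4 [288.7 219.4] 0.91 [0.5845 0.0759]
4 [323.9 186.2] 0.88 [ 0.6599 -0.0033]
5 [288.7 219.4] 0.91 [0.5845 0.0759]
5 [323.9 186.2] 0.88 [ 0.6599 -0.0033]
6 [288.7 219.4] 0.91 [0.5845 0.0759]
6 [323.9 186.2] 0.88 [ 0.6599 -0.0033]
7 [288.7 219.4] 0.91 [0.5845 0.0759]
7 [323.9 186.2] 0.88 [ 0.6599 -0.0033]
8 [288.7 219.4] 0.91 [0.5845 0.0759]
8 [323.9 186.2] 0.88 [ 0.6599 -0.0033]
9 [288.7 219.4] 0.91 [0.5845 0.0759]
9 [323.9 186.2] 0.88 [ 0.6599 -0.0033]
work [314. 221.] 0.78 [0.581 0.019]
magnet [345. 236.] 0.82 [ 0.548 -0.051]
hammer [515. 223.] 0.93 [ 0.579 -0.447]
tin [124. 210.] 0.58 [0.606 0.457]
scene 54.786278344262485 -0.06429066429401506 [1.39436153 0.44288712 0.85370463]
1 [343.  257.6] 0.95 [0.5874 0.0817]
1 [297.8 263.9] 0.87 [ 0.6662 -0.0093]
2 [343.  257.6] 0.95 [0.5874 0.0817]
2 [297.8 263.9] 0.87 [ 0.6662 -0.0093]
3 [343.  257.6] 0.95 [0.5874 0.0817]
3 [297.8 263.9] 0.87 [ 0.6662 -0.0093]
4 [343.  257.6] 0.95 [0.5874 0.0817]
4 [297.8 263.9] 0.87 [ 0.6662 -0.0093]
5 [343.  257.6] 0.95 [0.5874 0.0817]
5 [297.8 263.9] 0.87 [ 0.6662 -0.0093]
6 [343.  257.6] 0.95 [0.5874 0.0817]
6 [297.8 263.9] 0.87 [ 0.6662 -0.0093]
7 [343.  257.6] 0.95 [0.5874 0.0817]
7 [297.8 263.9] 0.87 [ 0.6662 -0.0093]
8 [343.  257.6] 0.95 [0.5874 0.0817]
8 [297.8 263.9] 0.87 [ 0.6662 -0.0093]
9 [343.  257.6] 0.95 [0.5874 0.0817]
9 [297.8 263.9] 0.87 [ 0.6662 -0.0093]
work [324. 250.] 0.71 [0.571 0.017]
magnet [312. 233.] 0.62 [ 0.532 -0.044]
hammer [192. 200.] 0.62 [ 0.575 -0.445]
tin [481. 322.] 0.68 [0.611 0.456]
```

```bash
python3 - <<'E'
from h import *
from scipy.optimize import linear_sum_assignment, least_squares
for n in("top","scene"):
    c=viewer.camera(n);ms=finder.mark_of(n,"tack1")
    P=np.array([ray(c,m["position"],.015)[:2] for m in ms])
    print(n,[(np.round(m["position"],1).tolist(),round(m["conf"],2)) for m in ms])
    best=None
    def tf(p): 
        a=p[2];return T@np.array([[np.cos(a),np.sin(a)],[-np.sin(a),np.cos(a)]])+p[:2]
    for a in np.radians(np.arange(0,360,10)):
        p=np.array([.575,.018,a])
        for _ in range(15):
            D=np.linalg.norm(tf(p)[:,None]-P[None],axis=2);i,j=linear_sum_assignment(np.minimum(D,.03))
            s=least_squares(lambda p:(tf(p)[i]-P[j]).ravel(),p,loss="soft_l1",f_scale=.004);p=s.x
        if best is None or s.cost<best[0]-1e-12:best=(s.cost,p,i,j)
    _,p,i,j=best;print(p[:2],np.degrees(p[2])%360,"res mm",np.round(np.linalg.norm(tf(p)[i]-P[j],axis=1)*1000,1));print(np.round(tf(p),4).tolist())
    im=c["pixels"][:,:,::-1].copy();x,y=[int(v) for v in proj(c,[[*p[:2],0]])[0]]
    crop=lambda m:cv2.resize(m[y-80:y+80,x-110:x+110],None,fx=3.6,fy=3.6,interpolation=cv2.INTER_CUBIC)
    big=crop(im)
    for k,uv in enumerate(proj(c,np.c_[tf(p),np.full(9,.015)])):
        q=((uv-[x-110,y-80]+.5)*3.6).astype(int);cv2.circle(big,tuple(map(int,q)),3,(0,0,255),-1);cv2.putText(big,str(k+1),tuple(map(int,q+8)),0,.6,(0,255,0),2)
    cv2.imwrite(f"pics/{n}_fit.png",big)
E
```

```text
top [([284.9, 223.1], 0.9), ([293.6, 233.9], 0.78), ([291.7, 202.6], 0.77), ([307.4, 184.9], 0.77), ([295.3, 192.2], 0.74), ([305.7, 247.3], 0.71), ([324.2, 186.3], 0.66), ([322.9, 271.8], 0.57)]
[0.57429525 0.00794941] 38.73686844151934 res mm [ 2.3  4.8  2.6  5.8 12.5  0.7  4.2  4.4]
[[0.465, -0.0028], [0.4931, 0.0197], [0.5212, 0.0422], [0.5492, 0.0648], [0.5809, 0.0812], [0.6164, 0.0802], [0.6464, 0.0619], [0.6642, 0.0301], [0.664, -0.0047]]
scene [([344.9, 257.2], 0.77), ([345.1, 240.3], 0.76), ([324.1, 267.4], 0.68), ([341.9, 262.9], 0.66), ([481.5, 319.5], 0.64), ([338.8, 224.3], 0.63), ([343.0, 245.0], 0.63), ([298.8, 262.5], 0.61), ([341.8, 229.3], 0.55)]
[0.56896102 0.01293119] 35.89504728449274 res mm [ 11.3   3.    8.3  11.9   4.3   9.5   7.4 426.5   6.1]
[[0.4593, 0.0076], [0.4884, 0.0287], [0.5176, 0.0498], [0.5467, 0.0709], [0.5792, 0.0858], [0.6146, 0.083], [0.6436, 0.0633], [0.6599, 0.0306], [0.6579, -0.0042]]
```

View pics/top_fit.png

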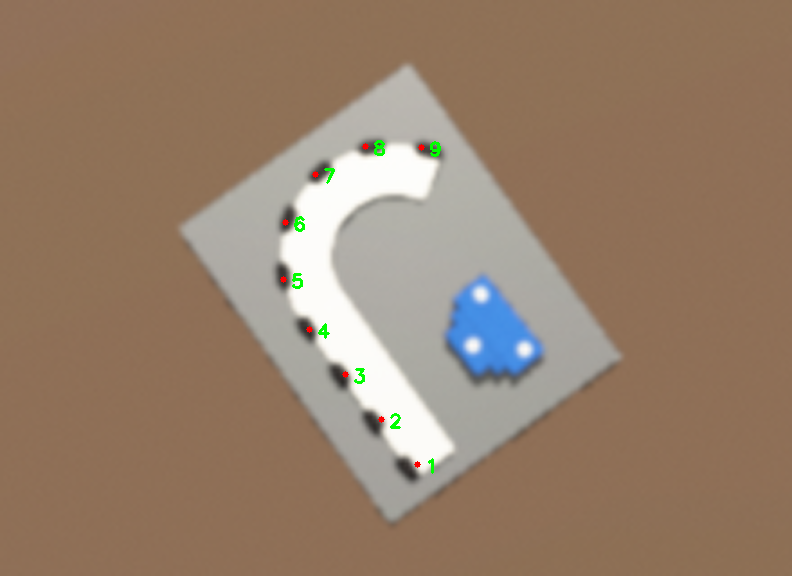

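View pics/scene0.png

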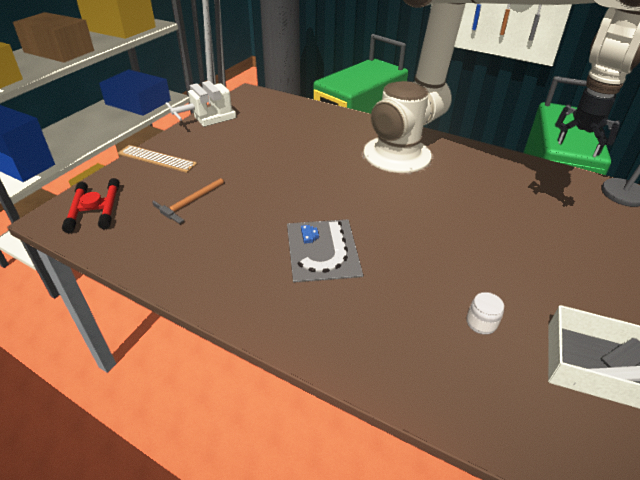

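The top crop shows the J with tack 1 at crop (407,468) and tack 9 at (428,151). The order is right, but the fit sits a few mm inside the beads at 1 to 3. I'll refine it on the dark beads. The scene view shows the tin and hammer well clear of the route.

```bash
python3 - <<'E'
from h import *
from scipy.optimize import least_squares
def tf(p): 
    a=p[2];return T@np.array([[np.cos(a),np.sin(a)],[-np.sin(a),np.cos(a)]])+p[:2]
p0=np.array([.574,.008,np.radians(38.7)]);obs={}
for n in("top","scene"):
    c=viewer.camera(n);g=c["pixels"].max(2).astype(float)
    p=p0.copy()
    for r in (4.5,3.5,3.5,3.5) if n=="top" else (4.5,3.5,3.5):
        uv=proj(c,np.c_[tf(p),np.full(9,.0135)]);B=[]
        for u,v in uv:
            Y,X=np.mgrid[int(v)-7:int(v)+9,int(u)-7:int(u)+9]
            w=np.clip(115-g[Y,X],0,None)*(np.hypot(X-u,Y-v)<r+1);B.append([(w*X).sum()/max(w.sum(),1),(w*Y).sum()/max(w.sum(),1)])
        B=np.array(B);s=least_squares(lambda q:(proj(c,np.c_[tf(q),np.full(9,.0135)])-B).ravel(),p,loss="soft_l1",x_scale=[.01,.01,.1]);p=s.x
    p0=p if n=="top" else p0
    print(n,p[:2],np.degrees(p[2]),"res px",np.round(np.linalg.norm(s.fun.reshape(9,2),axis=1),1));print(np.round(tf(p)*1000,0).tolist())
    uv=proj(c,np.c_[tf(p),np.full(9,.015)]);x,y=uv.mean(0).astype(int)
    big=cv2.resize(c["pixels"][y-55:y+55,x-65:x+65,::-1],None,fx=5,fy=5,interpolation=cv2.INTER_CUBIC)
    C=proj(c,np.c_[[tf(p)[0]*0+p[:2]+np.array([[np.cos(p[2]),-np.sin(p[2])],[np.sin(p[2]),np.cos(p[2])]])@np.array(k) for k in((-.115,-.09),(.115,-.09),(.115,.09),(-.115,.09))],np.full(4,.006)])
    cv2.polylines(big,[((C-[x-65,y-55]+.5)*5).astype(np.int32)],True,(0,255,255),1)
    for q in uv: cv2.circle(big,tuple(int(t) for t in (q-[x-65,y-55]+.5)*5),2,(0,0,255),-1)
    obs[n]=cv2.resize(big,(390,330)) if 0 else big[:, :390*2]
cv2.imwrite("pics/fit2.png",cv2.resize(np.hstack([obs["top"],obs["scene"]]),(800,338)))
E
python3 -m inch '[[[100,0,0,0,0,0,9.6],[100,0,0,0,0,0,9.6],[100,0,0,0,0,0,9.6],[100,0,0,0,0,0,9.6],[100,0,0,0,0,0,9.6],[100,0,0,0,0,0,9.6],[100,0,0,0,0,0,9.6],[100,0,0,0,0,0,9.4]]]'
```

```text
top [0.57207984 0.00906489] 35.64066330718774 res px [0.4 0.4 0.5 0.4 0.2 0.2 0.5 0.6 0.8]
[[462.0, 4.0], [492.0, 25.0], [521.0, 46.0], [550.0, 67.0], [583.0, 82.0], [618.0, 79.0], [647.0, 59.0], [663.0, 26.0], [661.0, -8.0]]
scene [0.57340251 0.0134985 ] 35.421517249073226 res px [0.4 0.3 0.5 0.5 0.2 0.2 0.5 0.5 0.6]
[[464.0, 9.0], [493.0, 30.0], [522.0, 51.0], [552.0, 72.0], [584.0, 86.0], [620.0, 83.0], [648.0, 63.0], [664.0, 30.0], [662.0, -4.0]]
time: 2.7
ee_pos: [0.1274, 0.535, 0.2075]
tcp_rot: [180.0, -0.0, 89.7]
wrist_force: [-0.2, -0.3, 0.1]
opening: 0.0855
grasp_force: 0.0
```

View pics/fit2.png

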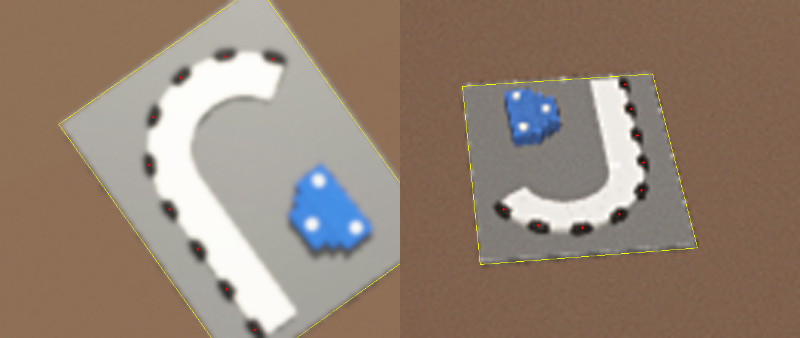

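Both overlays line up with the beads and the plate. Left panel: bead 1 at (254,328), bead 9 at (274,58). The two cameras differ by about 4 mm in y, so I'll use their mean. Next I move over tack 1, high up, shutting the gripper on the way.

```bash
python3 -m inch '[[[100,-33,21,0,0,0,0],[100,-33,21,0,0,0,0],[100,-33,21,0,0,0,0],[100,-33,21,0,0,0,0],[100,-33,21,0,0,0,0],[100,-33,21,0,0,0,0],[100,-33,21,0,0,0,0],[100,-33,21,0,0,0,0]]]'
python3 -m inch '[[[0,-33,21,12,0,0,0],[0,-33,21,12,0,0,0],[0,-33,21,12,0,0,0],[0,-33,21,12,0,0,0],[0,-33,21,12,0,0,0],[0,-33,21,12,0,0,0],[0,-33,21,12,0,0,0],[0,-33,21,12,0,0,0]]]'
python3 -m inch '[[[0,0,0,0,0,0,0],[0,0,0,0,0,0,0],[0,0,0,0,0,0,0],[0,0,0,0,0,0,0]]]'
python3 - <<'E'
from h import *
o=bot.get_obs();e=np.array(o["ee_pos"]);print(e,o["q"])
out=[]
for n in("scene","top"):
    c=viewer.camera(n);u=proj(c,[e,e+[0,0,.019],e+[0,0,.1]]);x,y=u[0].astype(int)
    b=cv2.resize(c["pixels"][y-45:y+25,x-35:x+35,::-1],None,fx=5.7,fy=5.7,interpolation=cv2.INTER_CUBIC)
    for q,col in zip(u,((0,0,255),(0,255,0),(255,0,0))): cv2.circle(b,tuple(int(t) for t in (q-[x-35,y-45]+.5)*5.7),3,col,-1)
    out.append(b)
cv2.imwrite("pics/tip.png",np.hstack(out))
E
```

```text
time: 3.7
ee_pos: [0.296, 0.27, 0.2077]
tcp_rot: [180.0, -0.0, 90.0]
wrist_force: [-0.0, 0.5, -0.8]
opening: 0.0856
grasp_force: 0.0
time: 4.7
ee_pos: [0.4641, 0.0058, 0.1112]
tcp_rot: [180.0, -0.0, 90.0]
wrist_force: [-0.2, 0.6, -0.5]
opening: 0.0003
grasp_force: 0.0
time: 5.2
ee_pos: [0.4634, 0.0077, 0.112]
tcp_rot: [180.0, -0.0, 90.1]
wrist_force: [0.1, 1.0, -0.5]
opening: 0.0002
grasp_force: 0.0
[0.46341399 0.007743   0.11195985] [ 9.54924282e-01 -7.77480293e+00 -1.29868973e+01  8.47404317e+01
  3.48050127e-03  9.08824434e+01]
```

View pics/tip.png

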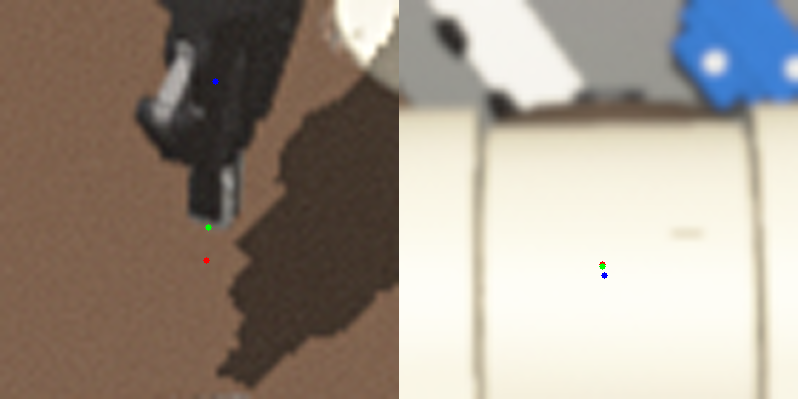

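Left panel: the visible finger end is at (213,220) and the reported TCP (red) projects to (206,260), so the tips look some 20 mm higher than reported. Before descending I'll check this against the starting picture and again after a yaw turn, which would move any sideways offset.

```bash
python3 -m inch '[[[0,0,0,0,0,0,-10],[0,0,0,0,0,0,-10],[0,0,0,0,0,0,-10],[0,0,0,0,0,0,-10],[0,0,0,0,0,0,-10],[0,0,0,0,0,0,-10],[0,0,0,0,0,0,0],[0,0,0,0,0,0,0]]]'
python3 - <<'E'
from h import *
o=bot.get_obs();e=np.array(o["ee_pos"]);print(e,o["q"],o["opening"])
out=[]
c=viewer.camera("scene");s0=cv2.imread("pics/scene0.png")
for im,e in((s0,np.array([.12736,.53477,.20677])),(c["pixels"][:,:,::-1],e)):
    u=proj(c,[e,e+[0,0,.019],e+[0,0,.1]]);x,y=u[0].astype(int);print(u)
    x=min(x,640-36)
    b=cv2.resize(im[y-45:y+25,x-35:x+35],None,fx=5.7,fy=5.7,interpolation=cv2.INTER_CUBIC)
    for q,col in zip(u,((0,0,255),(0,255,0),(255,0,0))): cv2.circle(b,tuple(int(t) for t in (q-[x-35,y-45]+.5)*5.7),3,col,-1)
    out.append(b)
cv2.imwrite("pics/tip2.png",np.hstack(out))
E
```

```text
time: 6.3
ee_pos: [0.4635, 0.0072, 0.1116]
tcp_rot: [180.0, 0.0, 149.8]
wrist_force: [-0.1, 0.1, 1.1]
opening: -0.0
grasp_force: 0.0
[0.46345369 0.00720267 0.11156615] [ 8.89631643e-01 -7.72765888e+00 -1.29882598e+01  8.47300978e+01
  1.12142674e-03  3.10909203e+01] -2.556469099614847e-05
[[571.0039273  161.08386979]
 [573.47630139 155.03517748]
 [584.46541673 127.94750321]]
[[340.53284873 195.26803968]
 [340.8284226  189.54996439]
 [342.14986927 163.87662718]]
```

View pics/tip2.png

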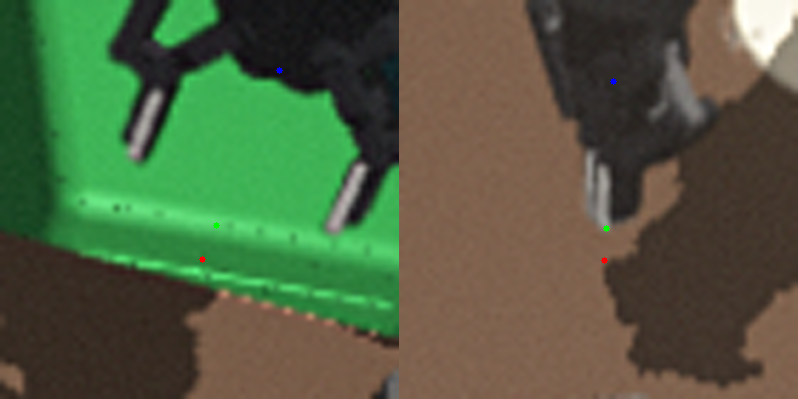

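The tip stays on the vertical line through the TCP at both yaws: near (612,222) right now, and the finger midpoint is at about (236,190) left at the start. So any offset is vertical, with the real tips about 20 mm above the reported TCP. I'll turn back and descend to a reported z of about 32 mm, which is safe either way, then look from there.

```bash
python3 -m inch '[[[0,0,0,10,0,0,10],[0,0,0,10,0,0,10],[0,0,0,10,0,0,10],[0,0,0,10,0,0,10],[0,0,0,10,0,0,10],[0,0,0,10,0,0,10],[0,0,0,10,0,0,0],[0,0,0,10,0,0,0]]]'
python3 -m inch '[[[0,0,0,0,0,0,0],[0,0,0,0,0,0,0]]]'
python3 - <<'E'
from h import *
o=bot.get_obs();e=np.array(o["ee_pos"]);print(e,o["tcp_rot"])
c=viewer.camera("scene");im=c["pixels"][:,:,::-1]
u=proj(c,[e,e+[0,0,.019],e+[0,0,.038],[.463,.0065,.015]]);x,y=u[0].astype(int)
b=cv2.resize(im[y-45:y+30,x-50:x+50],None,fx=8,fy=8,interpolation=cv2.INTER_CUBIC)
for q,col in zip(u,((0,0,255),(0,255,0),(255,0,0),(0,255,255))): cv2.circle(b,tuple(int(t) for t in (q-[x-50,y-45]+.5)*8),3,col,-1)
cv2.imwrite("pics/low.png",b)
E
```

```text
time: 7.35
ee_pos: [0.4635, 0.0071, 0.031]
tcp_rot: [180.0, 0.0, 90.2]
wrist_force: [-0.5, -0.6, -0.3]
opening: 0.0002
grasp_force: 0.0
time: 7.6
ee_pos: [0.4636, 0.0071, 0.0318]
tcp_rot: [180.0, -0.0, 90.1]
wrist_force: [0.5, 0.7, -0.1]
opening: 0.0004
grasp_force: 0.0
[0.46359878 0.0070815  0.0317585 ] [ 1.79982302e+02 -1.26045568e-03  9.00564620e+01]
```

View pics/low.png

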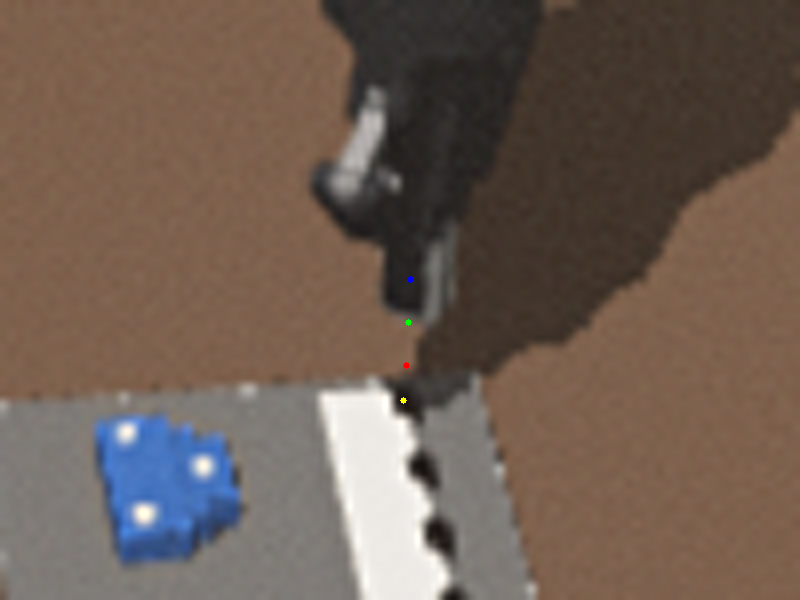

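The tip's lower end is at (412,315) and the TCP (red) at (406,365). Bead 1 is at (408,398), in line below the tip. The gap from tip to bead and the shadow gap both agree with tips some 20 mm above the reported TCP. I'll go down 12 mm, still clear even if the reading is right, and look once more.

```bash
python3 -m inch '[[[0,0,0,6,0,0,0],[0,0,0,6,0,0,0],[0,0,0,0,0,0,0],[0,0,0,0,0,0,0]]]'
python3 - <<'E'
from h import *
o=bot.get_obs();e=np.array(o["ee_pos"]);print(e,o["tcp_rot"])
c=viewer.camera("scene");im=c["pixels"][:,:,::-1]
u=proj(c,[e,e+[0,0,.02],[.4635,.0085,.015]]);x,y=u[0].astype(int)
b=cv2.resize(im[y-25:y+15,x-26:x+26],None,fx=15,fy=15,interpolation=cv2.INTER_CUBIC)
for q,col in zip(u,((0,0,255),(0,255,0),(0,255,255))): cv2.circle(b,tuple(int(t) for t in (q-[x-26,y-25]+.5)*15),3,col,-1)
cv2.imwrite("pics/low2.png",b)
E
```

```text
time: 8.15
ee_pos: [0.4634, 0.0071, 0.0195]
tcp_rot: [-180.0, 0.0, 90.0]
wrist_force: [0.7, -0.5, 0.1]
opening: 0.0001
grasp_force: 0.0
[0.46343119 0.00705932 0.01946899] [-1.79994468e+02  7.12640141e-04  9.00071092e+01]
```

View pics/low2.png

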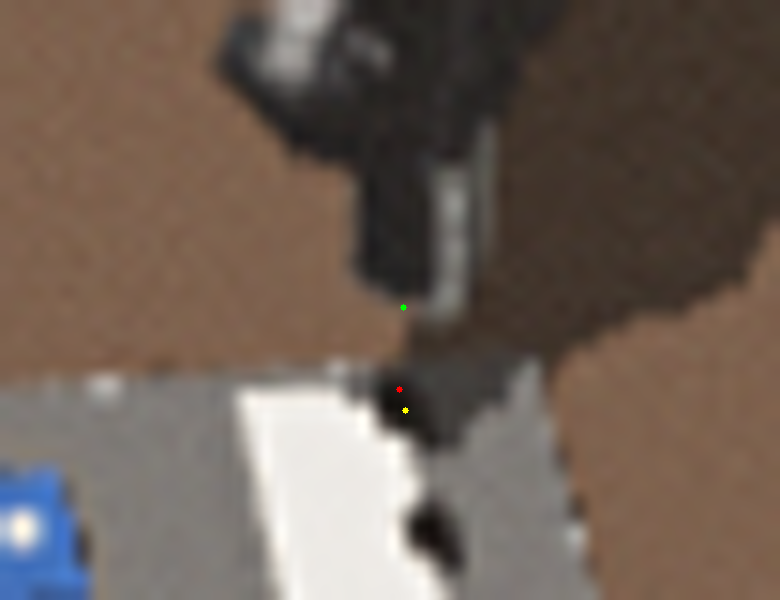

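The tip bottom at (415,308) is about 100 px above bead 1 at (405,410), which is some 24 mm, so the offset is confirmed. 10 mm lower puts the tips about 14 mm above the bead. Then I trace along the edge.

```bash
python3 -m inch '[[[0,0,0,5,0,0,0],[0,0,0,5,0,0,0],[0,0,0,0,0,0,0],[0,0,0,0,0,0,0],[0,0,0,0,0,0,0]]]'
python3 -m inch '[[[0,5,7.3,0,0,0,0],[0,5,7.3,0,0,0,0],[0,5,7.3,0,0,0,0],[0,5,7.3,0,0,0,0],[0,0,0,0,0,0,0],[0,0,0,0,0,0,0],[0,0,0,0,0,0,0]]]'
python3 - <<'E'
from h import *
o=bot.get_obs();e=np.array(o["ee_pos"])
c=viewer.camera("scene");im=c["pixels"][:,:,::-1]
u=proj(c,[e,e+[0,0,.02]]);x,y=u[0].astype(int)
b=cv2.resize(im[y-25:y+15,x-26:x+26],None,fx=15,fy=15,interpolation=cv2.INTER_CUBIC)
for q,col in zip(u,((0,0,255),(0,255,0))): cv2.circle(b,tuple(int(t) for t in (q-[x-26,y-25]+.5)*15),3,col,-1)
cv2.imwrite("pics/t2.png",b)
E
```

```text
time: 8.82
ee_pos: [0.4635, 0.0071, 0.0096]
tcp_rot: [180.0, -0.0, 90.0]
wrist_force: [-0.2, 0.1, 0.3]
opening: 0.0001
grasp_force: 0.0
time: 9.7
ee_pos: [0.4925, 0.0269, 0.0095]
tcp_rot: [-180.0, 0.0, 90.0]
wrist_force: [0.2, -0.2, 0.0]
opening: -0.0003
grasp_force: 0.0
```

View pics/t2.png

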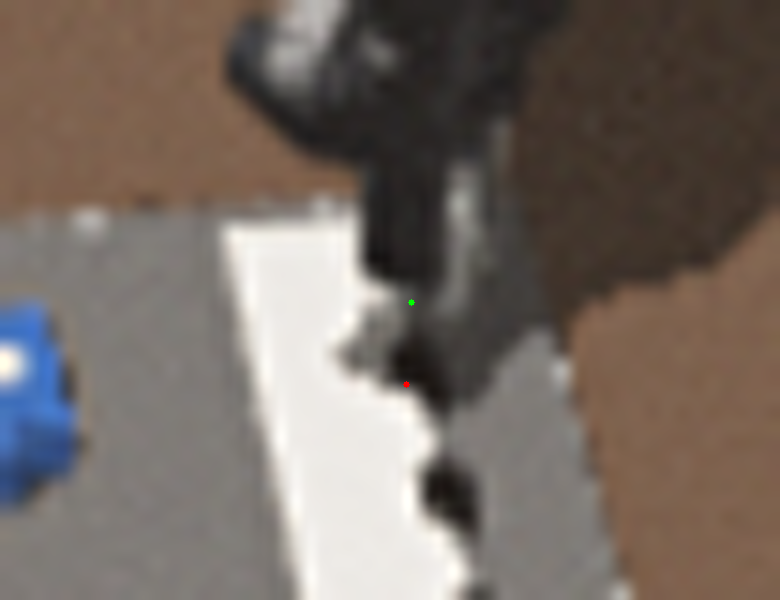

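Bead 2 is at about (418,367) and the tip bottom at (422,300), so the tip is about 16 mm straight above it, with no contact. I continue the trace.

```bash
python3 -m inch '[[[0,5.3,7.3,0,0,0,0],[0,5.3,7.3,0,0,0,0],[0,5.3,7.3,0,0,0,0],[0,5.3,7.3,0,0,0,0],[0,0,0,0,0,0,0],[0,0,0,0,0,0,0],[0,0,0,0,0,0,0]]]'
python3 -m inch '[[[0,5.3,7.4,0,0,0,0],[0,5.3,7.4,0,0,0,0],[0,5.3,7.4,0,0,0,0],[0,5.3,7.4,0,0,0,0],[0,0,0,0,0,0,0],[0,0,0,0,0,0,0],[0,0,0,0,0,0,0]]]'
python3 -m inch '[[[0,4,8.1,0,0,0,0],[0,4,8.1,0,0,0,0],[0,3.5,8.1,0,0,0,0],[0,3,8.1,0,0,0,0],[0,0,0,0,0,0,0],[0,0,0,0,0,0,0],[0,0,0,0,0,0,0]]]'
python3 -m inch '[[[0,0,8.9,0,0,0,0],[0,0,8.9,0,0,0,0],[0,-1,8.9,0,0,0,0],[0,-2,8.9,0,0,0,0],[0,0,0,0,0,0,0],[0,0,0,0,0,0,0],[0,0,0,0,0,0,0]]]'
```

```text
time: 10.62
ee_pos: [0.5217, 0.0481, 0.0095]
tcp_rot: [-180.0, 0.0, 90.0]
wrist_force: [0.0, 0.2, -0.5]
opening: 0.0001
grasp_force: 0.0
time: 11.5
ee_pos: [0.5513, 0.0693, 0.0095]
tcp_rot: [-180.0, 0.0, 90.0]
wrist_force: [0.0, -0.2, 0.1]
opening: 0.0002
grasp_force: 0.0
time: 12.38
ee_pos: [0.5837, 0.0839, 0.0095]
tcp_rot: [-180.0, 0.0, 90.0]
wrist_force: [0.3, 0.7, -0.1]
opening: 0.0003
grasp_force: 0.0
time: 13.25
ee_pos: [0.6192, 0.081, 0.0095]
tcp_rot: [-180.0, 0.0, 90.0]
wrist_force: [-0.4, -0.4, -0.1]
opening: 0.0
grasp_force: 0.0
```

```bash
python3 -m inch '[[[0,-4,7.3,0,0,0,0],[0,-5,7.3,0,0,0,0],[0,-5.5,7,0,0,0,0],[0,-5.5,6.7,0,0,0,0],[0,0,0,0,0,0,0],[0,0,0,0,0,0,0],[0,0,0,0,0,0,0]]]'
python3 -m inch '[[[0,-8.2,5,0,0,0,0],[0,-8.2,4,0,0,0,0],[0,-8.3,4,0,0,0,0],[0,-8.3,3,0,0,0,0],[0,0,0,0,0,0,0],[0,0,0,0,0,0,0],[0,0,0,0,0,0,0]]]'
python3 -m inch '[[[0,-8.5,0.5,0,0,0,0],[0,-8.5,0,0,0,0,0],[0,-8.5,-1,0,0,0,0],[0,-8.5,-1.5,0,0,0,0],[0,0,0,0,0,0,0],[0,0,0,0,0,0,0],[0,0,0,0,0,0,0],[0,0,0,0,0,0,0]]]'
python3 - <<'E'
from h import *
o=bot.get_obs();e=np.array(o["ee_pos"])
c=viewer.camera("scene");im=c["pixels"][:,:,::-1]
u=proj(c,[e,e+[0,0,.02]]);x,y=u[0].astype(int)
b=cv2.resize(im[y-30:y+15,x-26:x+40],None,fx=12,fy=12,interpolation=cv2.INTER_CUBIC)
for q,col in zip(u,((0,0,255),(0,255,0))): cv2.circle(b,tuple(int(t) for t in (q-[x-26,y-30]+.5)*12),3,col,-1)
cv2.imwrite("pics/t9.png",b)
E
```

```text
time: 14.12
ee_pos: [0.6476, 0.0611, 0.0095]
tcp_rot: [-180.0, -0.0, 90.0]
wrist_force: [-1.0, 0.2, 0.1]
opening: -0.0001
grasp_force: 0.0
time: 15.0
ee_pos: [0.6637, 0.0283, 0.0095]
tcp_rot: [-180.0, -0.0, 90.0]
wrist_force: [-0.2, 0.9, 0.0]
opening: 0.0001
grasp_force: 0.0
time: 16.0
ee_pos: [0.6618, -0.0058, 0.0095]
tcp_rot: [-180.0, -0.0, 90.0]
wrist_force: [-0.1, -0.2, -0.2]
opening: 0.0002
grasp_force: 0.0
```

View pics/t9.png

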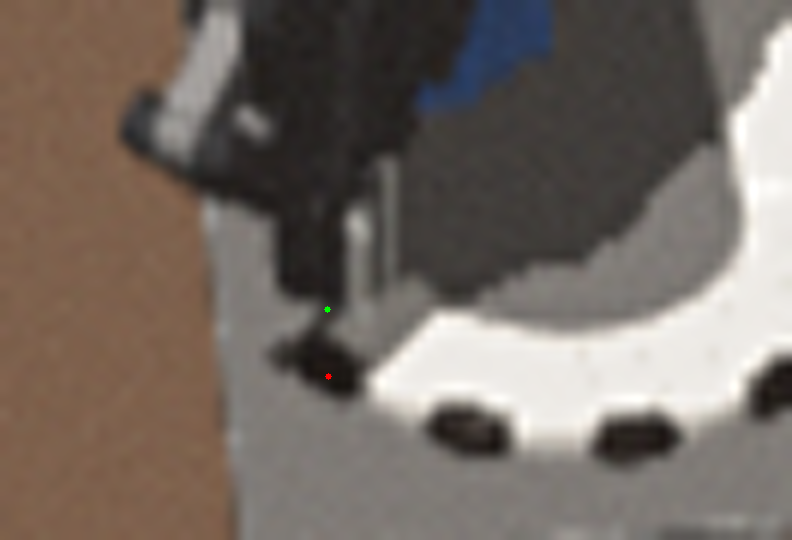

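The tip bottom is at about (330,305), over bead 9 at (330,362), with a clear gap and no force. The workpiece and magnet have not moved. I'm handing the job in.

```bash
python3 -c "
from workcell import bot
print(bot.job_done())"
```

```text
the job is handed in; nothing more can be done
None
```

I traced tacks 1 to 9 in order with the gripper shut and pointing down, and stopped about 14 mm above tack 9; the pictures show no contact and the force readings stayed near zero. The fingertips sat about 20 mm higher than the reported TCP, so I set the height by the camera. The job is handed in, and the hand-in returned no verdict.

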